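# Feel for the high side of a tilted bench plate and press it level

### The arm

A 6-joint arm with a two-finger parallel gripper is mounted at the origin on the work surface. World frame = base frame: x ahead of the robot, y to its left, z up, the work surface at z = 0. Lengths are in m, angles in degrees, forces in N, time in s.
With the tool pointing down it reaches from about 0.4 to 0.825 m from the base axis. Payload 7 kg.
Tool frame: the origin (TCP) lies on the centre line of the jaws, within the pads' length; the fingertips stand 8 mm ahead of it and the grasp point (between the pads) lies 11 mm behind it; z points along the fingers, y is the line along which they close (so a half turn about z gives the same grasp; the last joint's range is limited). The gripper opens to 88 mm and grips with 3 to 60 N. Pads are 19 mm wide; open, the fingers measure 130 mm over their backs; the gripper's body (78 mm by 193 mm) begins 47 mm behind the grasp point.
Start: joints at [89.101, 20.546, 0.682, 0, -70.136, -16.507], TCP at [0.202, 0.644, 0.235] pointing down, gripper open.
Joint ranges: [-176.03, 176.03], [-82.01, 121.73], [-58.28, 71.71], [-173.87, 95.51], [-174.79, -0.11], [-173.66, 173.66]. Speed limits (degrees/s): [136.94, 136.94, 172.46, 180, 180, 180].

### API

Orientations are given as [roll, pitch, yaw] about the fixed x, y, z axes, in that order (R = Rz(yaw) Ry(pitch) Rx(roll)).
In Python, from plant import ctrl, vision gives the robot as it stands. The module is installed in compiled form; this text tells all that it offers.
- The arm moves only by the tool move_arm, never from a script. Its argument "moves" is one flat list of numbers, 7 for each row, row after row: the finger opening in cm, from 0 to 8.76, then the shift along the tool's x, y, z in cm, then the turn, a rotation vector about the tool's x, y, z in rad. A call has 1 to 8 rows; each row shifts and turns the commanded pose from where the row before left it, along the tool's axes as they then stand; what a row does not reach is not made up. A row lasts 1/10 s, in which the tool goes at most 50 mm and 8.59 degrees, less where a joint would pass 70% of its speed; a pose out of reach is approached as far as the arm can. A call with a gripper value outside its range is refused whole. The fingers move at their own pace and stop on an object; the grip force is fixed at half the most. Time passes only in rows, so rows that do not move let the fingers close. It gives the time, the measured TCP pose, the force, the opening and the grip force at its end, in the units of the state.
- ctrl.get_obs(): the state, without advancing time (a new reading comes with each control period).
- vision.snapshot(name): name is "scene" or "top"; returns (picture, depth): 420x560x3 uint8, red, green, blue; 420x560 float32, m along the optical axis (not along the pixel's ray), 0 where there is no reading.
- vision.camera_model(name): a dict with "vertical_fov" (degrees; the focal length in pixels is half the picture's height over the tangent of half this angle, whatever the lens; pixels are square), "cx", "cy" (the principal point, pixels), "cam_to_world" (4x4, takes a point from camera to world coordinates). Camera axes: x right, y down, z forward; pixel columns grow to the right and rows downward; lengths in m; the calibration is good to about 2 mm. A picture is of the moment at which its call begins. camera_model takes no time and is no camera call.
- ctrl.close_job(): hands the job in; it is judged then, once.
The state is a dict: "clock": time; "joint_pos": joint angles; "qvel": joint speeds; "tau": joint torques, N m; "tool_pos": TCP position; "orientation": TCP orientation; "force": force on the tool from outside, world axes, zero at the start; "moment": the same for the moment, N m; "opening": finger opening in m; "gripper_force": force on a finger pad.
Only numpy, scipy, OpenCV 4.12 (cv2) and the standard library are available. Lean on these libraries where they do the work, as an engineer would, in place of code of your own. Each camera call takes 0.05 s, during which the arm holds its last target. There are 200 camera calls.

### The job

The round work plate on the stand has been left tilted. Take the probe from its holder block, feel around the top of the plate with it to find the high side, and press that side down with the probe, slowly and without forcing it, until the plate is level (no more than 2 mm difference between opposite edges). Then put the probe back upright in its holder and let go, touching the plate and stand with nothing but the probe and leaving the pot, the jar and the wood offcut where they are.

Things in the scene. Friction and masses are not known exactly. Their poses are not given: they have to be found in the camera images.
- stand: grey stand bolted to the bench: round foot 116 mm across, 12 mm thick, column 48 mm across, above it a steel post carrying a round aluminium work plate, 160 mm across and 8 mm thick, centred over the stand. Origin on the bench on the stand's axis; z up; its turn about z means nothing. The plate tilts any way on a ball joint in its middle, 8 mm below its top face; the post itself does not give.
- plate_nominal (a point): fixed point on the stand's axis 110 mm above the bench, not moving with the plate: the true middle of the plate's top lies up to 10 mm above or below it (post height not measured). The plate starts tilted 0.045 to 0.09 rad towards any side, not measured: its edge is up to 8 mm above or below its middle. The joint stops at about 0.14 rad about each of two axes.
- column_top (a point): fixed point on the stand's axis, top of the grey column, 57 mm above the bench. Above it the plate's ball joint is thickly greased: it stays where left, no spring-back, holds against about 2 N at 65 mm from the middle and gives slowly to more: about 13 N there when pushed down at 10 mm/s, 23 N at 20 mm/s (more when faster or nearer the middle). Push with at most 30 N.
- probe: probe: steel rod 10 mm thick with a round tip, 60 mm long, then a steel collar 36 mm across, 6 mm thick (60 to 66 mm above the tip), then a square wooden handle 22 x 22 mm, 64 mm long (66 to 130 mm above the tip). About 150 g. Origin at the tip of the rod; z up the rod to the handle; x and y square to the handle's faces. Starts upright in the holder, collar on its top face.
- probe_grip (a point): point on the axis of the probe's handle, 100 mm above the rod's tip: where to grip it; axes as the probe's
- holder: wooden holder block, 70 x 70 x 70 mm, fixed to the bench, with an upright round hole 21 mm in diameter right through its middle. Origin at the centre of its underside, on the bench; z up.
- holder_hole (a point): centre of the mouth of the holder's hole, in its top face, 70 mm above the bench. With the probe put back, the collar rests on the top face and the rod's tip is 60 mm below this point.
- pot: bystander: small terracotta pot, 90 mm across and 75 mm tall, origin at the centre of its underside
- jar: bystander: glass jar with a steel cap, 64 mm across and 80 mm tall, origin at the centre of its underside
- offcut: bystander: wood offcut 70 x 100 x 38 mm lying flat, origin at the centre of its underside
Mind the look-alikes: they are no part of the job. What is shaped like the probe but red is not meant. What is meant by the stand is not black, and is the smaller of those in its own colour.

How it is judged:
By the outcome, as a careful person would: the job done as asked, in the order asked, and still so for the second after the job is handed in, with the robot touching nothing.
It also fails if it takes over 72 s, if anything falls off the work surface, if the arm or the gripper's body presses on something with over 40 N, if the wrist force passes 120 N, or if a joint passes its speed limit or range.

## Working session

There is one attempt and no reset: what is moved stays moved. The work goes in short steps, Python scripts to look and compute and a tool call to move; the robot and the scene stay as the last step left them, time stands still between calls to the robot, and variables do not carry over. Pictures are saved under pics/ and viewed, at most 10 in all, crops included, and the job is handed in when it is done.

Besides the shell and the picture viewer there is one more tool, called after "Call:" by a JSON object that holds its "name" and its "arguments", one argument or row to a line. move_arm: Moves the arm, as the interface text tells. Its arguments: {"type":"object","properties":{"moves":{"type":"array"}},"required":["moves"]}

```bash
mkdir -p pics
cat > h.py <<'E'
import numpy as np, cv2
from plant import ctrl, vision
def snap(n):
    p,d=vision.snapshot(n); m=vision.camera_model(n); return p,d,m
def cloud(d,m):
    f=d.shape[0]/2/np.tan(np.radians(m["vertical_fov"])/2)
    v,u=np.mgrid[:d.shape[0],:d.shape[1]]
    P=np.stack([(u-m["cx"])/f*d,(v-m["cy"])/f*d,d],-1)
    T=np.array(m["cam_to_world"]); return P@T[:3,:3].T+T[:3,3]
E
python3 - <<'E'
from h import *
for n in("scene","top"):
    p,d,m=snap(n); cv2.imwrite(f"pics/{n}0.png",p[:,:,::-1]); np.savez(f"{n}0.npz",p=p,d=d); print(n,m,(d>0).mean())
o=ctrl.get_obs();print(o)
E
```

```text
scene {'vertical_fov': 43.69940965321113, 'cx': 291.39769980158354, 'cy': 210.8628859569578, 'cam_to_world': array([[ 0.86486093,  0.32097258, -0.38599504,  1.08996146],
       [ 0.50167833, -0.52459262,  0.68783823, -0.98311287],
       [ 0.01828706, -0.78852976, -0.61472465,  0.98377415],
       [ 0.        ,  0.        ,  0.        ,  1.        ]])} 0.9847448979591836
top {'vertical_fov': 55.94228429380136, 'cx': 272.80048011174256, 'cy': 209.0664593392296, 'cam_to_world': array([[-0.01508864, -0.99629551,  0.08466156,  0.45042691],
       [-0.99945121,  0.01752509,  0.0281097 , -0.01013786],
       [-0.02948927, -0.08419096, -0.99601319,  0.99652965],
       [ 0.        ,  0.        ,  0.        ,  1.        ]])} 0.9958971088435374
{'clock': 0.1, 'joint_pos': array([ 8.91027929e+01,  2.05866216e+01,  6.39910106e-01, -1.64679031e-02,
       -7.01348889e+01, -1.65078883e+01]), 'qvel': array([ 0.08122462, -0.09519485,  0.17657688,  0.03094161,  0.08678499,
       -0.01572653]), 'tau': array([-1.74645062e-03, -5.84163702e+01,  2.93747020e+01,  7.01543212e+00,
        1.01817143e-02, -5.15695569e-05]), 'tool_pos': array([0.20180411, 0.64369836, 0.2337351 ]), 'orientation': array([ 1.79917364e+02, -8.34481705e-03, -1.74106964e+01]), 'force': array([-0.14799943, -0.16633397,  0.4819088 ]), 'moment': array([ 0.01018042, -0.02550539,  0.00834757]), 'gripper_force': 0.0, 'opening': 0.08757589737188191}
```

View pics/scene0.png

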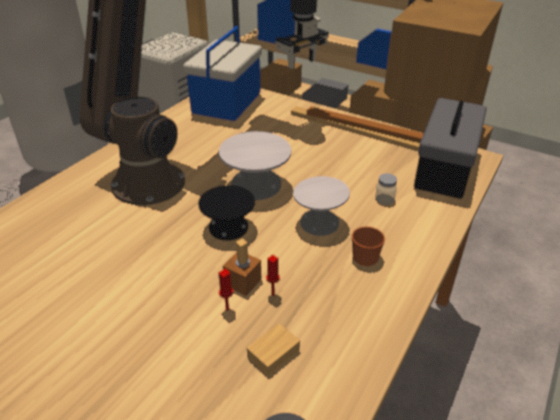

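View pics/top0.png

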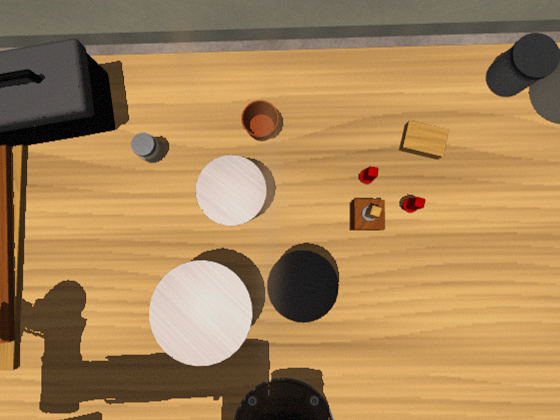

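The scene shows the smaller grey stand at (321,195), with its plate in the top view at (231,190). The holder with the wooden-handled probe is at top (368,214). The two red probes are decoys at (369,175) and (413,204), the pot is at (261,120), the jar at (145,146) and the offcut at (425,139).

```bash
cat > m.py <<'E'
from h import *
C={}
for n in("scene","top"):
    z=np.load(n+"0.npz");C[n]=(cloud(z["d"],vision.camera_model(n)),z["p"])
def plane(P):
    A=np.c_[P[:,:2],np.ones(len(P))];c=np.linalg.lstsq(A,P[:,2],rcond=None)[0];return c,(A@c-P[:,2]).std()
W,p=C["top"]
hsv=cv2.cvtColor(p,cv2.COLOR_RGB2HSV)
# plate
roi=W[145:240,185:275].reshape(-1,3); k=(roi[:,2]>.085)&(roi[:,2]<.14); P=roi[k]
(c,r),R=cv2.minEnclosingCircle(P[:,:2].astype(np.float32)); ctr=P[:,:2].mean(0)
pl,s=plane(P[np.hypot(*(P[:,:2]-ctr).T)<.07]); print("plate circ",c,r,R,ctr,"grad",pl[:2],"zc",pl@[*ctr,1],"sd",s)
W2,p2=C["scene"]; roi=W2[170:225,280:360].reshape(-1,3);k=(roi[:,2]>.085)&(roi[:,2]<.14)&(np.hypot(*(roi[:,:2]-ctr).T)<.1);P2=roi[k];c2=P2[:,:2].mean(0)
pl,s=plane(P2[np.hypot(*(P2[:,:2]-c2).T)<.07]);print("scene plate",c2,"grad",pl[:2],"zc",pl@[*c2,1],s)
# holder & probe
for n,(a,b,cc,d) in dict(top=(190,240,340,395),scene=(235,300,215,262)).items():
    W,_=C[n]; roi=W[a:b,cc:d].reshape(-1,3)
    for nm,lo,hi in(("top",.064,.0725),("collar",.0735,.08),("handle",.085,.15),("htop",.133,.15)):
        Q=roi[(roi[:,2]>lo)&(roi[:,2]<hi)]
        if len(Q)>4:
            rc=cv2.minAreaRect(Q[:,:2].astype(np.float32)*1000); print(n,nm,len(Q),Q.mean(0).round(4),np.median(Q[:,2]),rc)
    print([(round(float(x),3)) for x in np.percentile(roi[:,2],[1,10,50,90,99,100])])
E
python3 m.py
python3 - <<'E'
import cv2
a=cv2.imread('pics/scene0.png')[225:305,205:295];b=cv2.imread('pics/top0.png')[160:250,330:440]
cv2.imwrite('pics/c1.png',cv2.hconcat([cv2.resize(a,(400,400),interpolation=2),cv2.resize(b,(400,400),interpolation=2)]))
E
```

```text
plate circ 0.5693879723548889 0.1093672588467598 0.07996291667222977 [0.56914673 0.10931062] grad [0.05535223 0.0157416 ] zc 0.11739981277059548 sd 0.0015627465441975736
scene plate [0.57566184 0.10329823] grad [0.05854734 0.0230068 ] zc 0.11762360987905165 0.0019919518923797444
top top 586 [ 0.5112 -0.2066  0.0704] 0.07054708272404697 ((512.6524047851562, -208.28720092773438), (71.24259185791016, 68.0604019165039), 89.03292083740234)
top collar 96 [ 0.5134 -0.2011  0.0759] 0.07545113976908313 ((513.8414916992188, -206.76158142089844), (69.76378631591797, 63.263423919677734), 86.37992095947266)
top handle 165 [ 0.5137 -0.2038  0.1297] 0.13935669642863968 ((514.5244750976562, -206.8280487060547), (22.361440658569336, 21.785493850708008), 70.46342468261719)
top htop 109 [ 0.5143 -0.2062  0.1402] 0.14049488656706843 ((514.6287231445312, -206.8967742919922), (22.461519241333008, 21.45429229736328), 69.79881286621094)
[-0.003, -0.001, 0.003, 0.074, 0.142, 0.997]
scene top 438 [ 0.5245 -0.2337  0.0694] 0.06976646631393507 ((515.7830200195312, -247.93734741210938), (75.73792266845703, 154.5052947998047), 0.9245215058326721)
scene collar 112 [ 0.5257 -0.2351  0.0762] 0.07595485424526255 ((519.4677734375, -252.08792114257812), (63.3163948059082, 135.5958709716797), 4.356374740600586)
scene handle 451 [ 0.5299 -0.26    0.1167] 0.11867684823569058 ((526.9647827148438, -258.1219177246094), (27.709928512573242, 129.09722900390625), 10.24831771850586)
scene htop 78 [ 0.5205 -0.214   0.1393] 0.1396032006975953 ((524.16064453125, -256.7525329589844), (26.99164390563965, 124.96395111083984), 7.046935081481934)
[-0.003, -0.001, 0.017, 0.109, 0.142, 0.984]
```

View pics/c1.png

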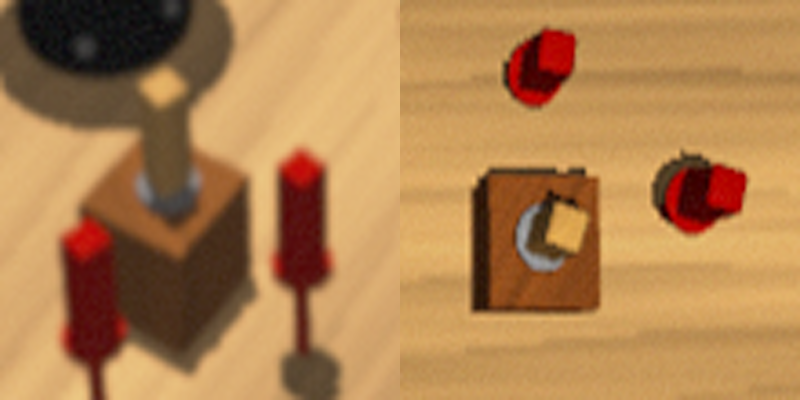

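The crop shows the probe upright in the holder, its handle turned about 20°. The red decoys stand at the crop's upper middle and right, close to the holder. Next I'll check their clearance.

Run:
```python
from h import *
z=np.load("top0.npz");p,d=z["p"],z["d"];W=cloud(d,vision.camera_model("top"))
h=cv2.cvtColor(p,cv2.COLOR_RGB2HSV)
k=((h[...,0]<5)&(h[...,1]>200)&(h[...,2]>60)).astype(np.uint8);k[:150]=0
n,l=cv2.connectedComponents(k)
for i in range(1,n):
    Q=W[l==i]
    if len(Q)>30: t=Q[Q[:,2]>np.percentile(Q[:,2],60)];print(Q.mean(0),"top",t.mean(0),Q.max(0),Q.min(0))
for nm,(u,v) in dict(big=(200,313),black=(303,283),pot=(261,120),jar=(145,146),off=(425,139)).items():
    print(nm,np.median(W[v-10:v+11,u-10:u+11].reshape(-1,3),0))
# handle top faces, two views
for n,(a,b,c,e) in dict(top=(190,240,340,395),scene=(235,262,228,255)).items():
    z=np.load(n+"0.npz");W=cloud(z["d"],vision.camera_model(n))[a:b,c:e].reshape(-1,3)
    Q=W[(W[:,2]>.135)&(W[:,2]<.146)&(np.hypot(W[:,0]-.514,W[:,1]+.207)<.025)];print(n,len(Q),Q.mean(0),cv2.minAreaRect(Q[:,:2].astype(np.float32)*1000))
    Q=W[(W[:,2]>.067)&(W[:,2]<.073)&(np.abs(W[:,0]-.513)<.05)&(np.abs(W[:,1]+.207)<.05)];print(cv2.minAreaRect(Q[:,:2].astype(np.float32)*1000))
```

```text
[ 0.60047158 -0.2029412   0.10450021] top [ 0.60329998 -0.2061038   0.13078963] [ 0.633343   -0.18862094  0.13491986] [ 0.58763454 -0.21885986 -0.00233355]
[ 0.5320306  -0.30102894  0.10370121] top [ 0.53339869 -0.30420006  0.13086096] [ 0.55872984 -0.2882274   0.13347813] [ 5.19115006e-01 -3.45772708e-01  1.75112858e-04]
big [0.30263973 0.17339421 0.13842485]
black [ 0.35949065 -0.0498331   0.09906494]
pot [0.76443696 0.04461313 0.00697095]
jar [0.68439748 0.31771367 0.08053248]
off [ 0.69669642 -0.35704991  0.03892117]
top 106 [ 0.51442613 -0.20645185  0.14036048] ((514.6287231445312, -206.8967742919922), (22.461519241333008, 21.45429229736328), 69.79881286621094)
((512.6394653320312, -208.2854766845703), (71.2567367553711, 68.0718002319336), 89.04732513427734)
scene 71 [ 0.51969539 -0.21012222  0.1396983 ] ((519.1974487304688, -209.538330078125), (24.35371208190918, 25.008602142333984), 73.0209732055664)
((502.9568176269531, -192.0782012939453), (65.39807891845703, 34.85649871826172), 31.76056671142578)
```

Create go.py:
```python
# usage: go.py x y z [yaw]: tool-frame shift (cm) from measured TCP to world target, and turn to vertical
import sys; from h import *; from scipy.spatial.transform import Rotation as R
o=ctrl.get_obs(); a=list(map(float,sys.argv[1:])); r=R.from_euler("xyz",o["orientation"],degrees=True)
t=R.from_euler("xyz",[180,0,a[3] if len(a)>3 else o["orientation"][2]],degrees=True)
print("t",o["clock"],"pos",o["tool_pos"].round(4),o["orientation"].round(2),"F",o["force"].round(2),"op",o["opening"].round(4),o["gripper_force"])
print("shift cm",(r.inv().apply(np.array(a[:3])-o["tool_pos"])*100).round(2),"turn",(r.inv()*t).as_rotvec().round(3))
```

```text
(no output)
```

Call:
{"name": "move_arm", "arguments": {
  "moves": [6,3.9,2.4,0,0,0,0.015,6,3.9,2.4,0,0,0,0.015,6,3.9,2.4,0,0,0,0.015,6,3.9,2.4,0,0,0,0,6,3.9,2.4,0,0,0,0,6,3.9,2.4,0,0,0,0,6,3.9,2.4,0,0,0,0,6,3.9,2.4,0,0,0,0]
}}

```text
clock: 0.9
tool_pos: [0.4334, 0.3579, 0.2344]
orientation: [180.0, 0.0, -20.0]
force: [1.7, 0.4, 1.0]
opening: 0.0599
gripper_force: 0.0
```

Call:
{"name": "move_arm", "arguments": {
  "moves": [6,3.9,2.4,0,0,0,0,6,1.5,4.4,0,0,0,0,6,1.5,4.4,0,0,0,0,6,1.5,4.4,0,0,0,0,6,1.5,4.4,0,0,0,0,6,1.5,4.4,0,0,0,0,6,1.5,4.4,0,0,0,0,6,1.5,4.4,0,0,0,0]
}}

```text
clock: 1.7
tool_pos: [0.4539, -0.0034, 0.2346]
orientation: [-180.0, -0.0, -20.0]
force: [1.1, 0.5, 0.1]
opening: 0.0596
gripper_force: 0.0
```

```bash
python3 go.py .516 -.208 .2 -20
```

```text
Traceback (most recent call last):
  File "go.py", line 5, in <module>
    print("t",o["clock"],"pos",o["tool_pos"].round(4),o["orientation"].round(2),"F",o["force"].round(2),"op",o["opening"].round(4),o["gripper_force"])
                                                                                                             ^^^^^^^^^^^^^^^^^^
AttributeError: 'float' object has no attribute 'round'
```

Call:
{"name": "move_arm", "arguments": {
  "moves": [4.5,3,4,0,0,0,0,4.5,3,4,0,0,0,0,4.5,2,3,0,0,0,0,4.5,0,0,0,0,0,0,4.5,0,0,0,0,0,0]
}}

```text
clock: 2.2
tool_pos: [0.4917, -0.1332, 0.2339]
orientation: [180.0, 0.1, -20.1]
force: [0.3, -0.1, -0.2]
opening: 0.0451
gripper_force: 0.0
```

```bash
sed -i 's/o\["opening"\].round(4)/o["opening"]/' go.py; python3 go.py .516 -.208 .2 -20
```

```text
t 2.2 pos [ 0.4917 -0.1332  0.2339] [ 1.7998e+02  8.0000e-02 -2.0140e+01] F [ 0.27 -0.07 -0.21] op 0.045083759930653826 0.0
shift cm [4.86 6.19 3.39] turn [ 0.     0.001 -0.002]
```

Call:
{"name": "move_arm", "arguments": {
  "moves": [4.5,2.4,3.1,0.4,0,0,0,4.5,2.5,3.1,1,0,0,0,4.5,0,0,2,0,0,0,4.5,0,0,0,0,0,0]
}}

```text
clock: 2.6
tool_pos: [0.5153, -0.2066, 0.1978]
orientation: [180.0, 0.3, -20.0]
force: [-0.7, 0.6, -0.9]
opening: 0.045
gripper_force: 0.0
```

```bash
python3 - <<'E'
from h import *
p,d,m=snap("scene"); cv2.imwrite("pics/s1.png",cv2.resize(p[180:310,170:330,::-1],(640,520)))
E
python3 go.py .516 -.208 .099 -20
```

```text
t 2.65 pos [ 0.516  -0.2064  0.1995] [179.96   0.18 -19.96] F [ 0.19 -0.53  1.25] op 0.04472041433452702 0.0
shift cm [ 0.08  0.14 10.05] turn [0.001 0.003 0.001]
```

View pics/s1.png

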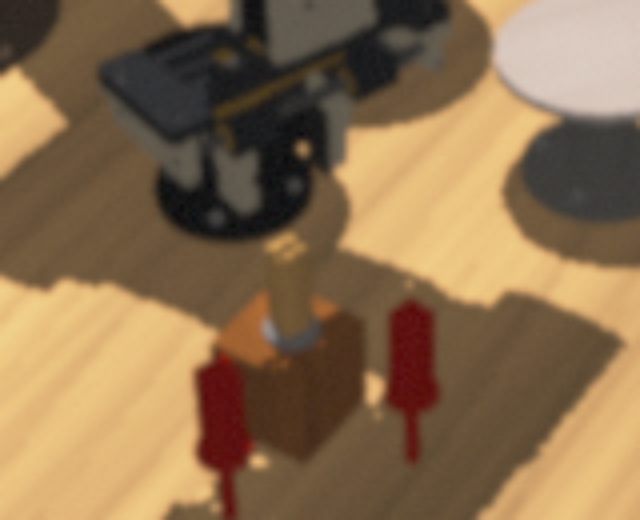

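The gripper hovers above the handle (290,240 in the crop), the fingers straddling it, clear of the red decoys. Descending now.

Call:
{"name": "move_arm", "arguments": {
  "moves": [4.5,0,0.1,2,0,0,0,4.5,0,0,2,0,0,0,4.5,0,0,2,0,0,0,4.5,0,0,2,0,0,0,4.5,0,0,1.5,0,0,0,4.5,0,0,0.5,0,0,0,4.5,0,0,0,0,0,0]
}}

```text
clock: 3.35
tool_pos: [0.5169, -0.2074, 0.1011]
orientation: [180.0, -0.0, -19.9]
force: [0.4, 0.3, -0.2]
opening: 0.0449
gripper_force: 0.0
```

```bash
python3 go.py .516 -.208 .099 -20
```

```text
t 3.35 pos [ 0.5169 -0.2074  0.1011] [179.99  -0.   -19.89] F [ 0.44  0.32 -0.17] op 0.044907560484249535 0.0
shift cm [-0.07  0.09  0.21] turn [ 0.    -0.     0.002]
```

Call:
{"name": "move_arm", "arguments": {
  "moves": [4.5,0,0.05,0.2,0,0,0,3,0,0,0,0,0,0,2.4,0,0,0,0,0,0,1.5,0,0,0,0,0,0,1.5,0,0,0,0,0,0,1.5,0,0,0,0,0,0,1.5,0,0,0,0,0,0]
}}

```text
clock: 4.05
tool_pos: [0.5166, -0.2089, 0.0989]
orientation: [180.0, -0.0, -20.0]
force: [-1.3, 1.1, 3.8]
opening: 0.0218
gripper_force: 29.9
```

```bash
python3 go.py .516 -.208 .099 -20
```

```text
t 4.05 pos [ 0.5166 -0.2089  0.0989] [ 1.800e+02 -2.000e-02 -1.998e+01] F [-1.33  1.13  3.85] op 0.02176122112412289 29.945363402366638
shift cm [-0.09 -0.06 -0.01] turn [ 0. -0.  0.]
```

Call:
{"name": "move_arm", "arguments": {
  "moves": [1.5,0,0,-1,0,0,0,1.5,0,0,-1.5,0,0,0,1.5,0,0,-2,0,0,0,1.5,0,0,-2,0,0,0,1.5,0,0,-2,0,0,0,1.5,0,0,-2,0,0,0,1.5,0,0,-2,0,0,0,1.5,0,0,-1.5,0,0,0]
}}

```text
clock: 4.85
tool_pos: [0.5165, -0.2088, 0.2403]
orientation: [-180.0, -0.1, -20.0]
force: [0.3, 0.2, -2.1]
opening: 0.0218
gripper_force: 29.9
```

Call:
{"name": "move_arm", "arguments": {
  "moves": [1.5,-0.2,-2.7,0,0,0,0,1.5,-0.4,-4,0,0,0,0,1.5,-0.4,-4,0,0,0,0,1.5,-0.4,-4,0,0,0,0,1.5,-0.4,-4,0,0,0,0,1.5,-0.3,-4,0,0,0,0,1.5,-0.2,-2.7,0,0,0,0,1.5,0,-1.5,0,0,0,0]
}}

```text
clock: 5.65
tool_pos: [0.587, 0.054, 0.2387]
orientation: [180.0, 0.0, -19.9]
force: [0.4, -0.4, -0.9]
opening: 0.0221
gripper_force: 29.9
```

Call:
{"name": "move_arm", "arguments": {
  "moves": [1.5,0,0,0,0,0,0,1.5,0,0,0,0,0,0]
}}

```text
clock: 5.85
tool_pos: [0.5865, 0.0516, 0.2385]
orientation: [180.0, 0.0, -20.0]
force: [0.1, -0.1, -1.6]
opening: 0.0218
gripper_force: 29.9
```

```bash
python3 - <<'E'
from h import *
for n in("top","scene"):
    p,d,m=snap(n); np.savez(n+"1.npz",p=p,d=d)
    c=p[100:270,160:340] if n=="top" else p[130:270,240:400]
    cv2.imwrite(f"pics/{n}2.png",cv2.resize(c[:,:,::-1],None,fx=4,fy=4)[:600])
E
python3 go.py .5865 .0516 .212 -20
```

```text
t 5.95 pos [0.5865 0.0509 0.2387] [ 1.7999e+02  1.0000e-02 -2.0030e+01] F [ 0.25  0.5  -1.91] op 0.022143276494575707 29.945505559444427
shift cm [-0.02 -0.06  2.67] turn [ 0.     0.    -0.001]
```

View pics/scene2.png

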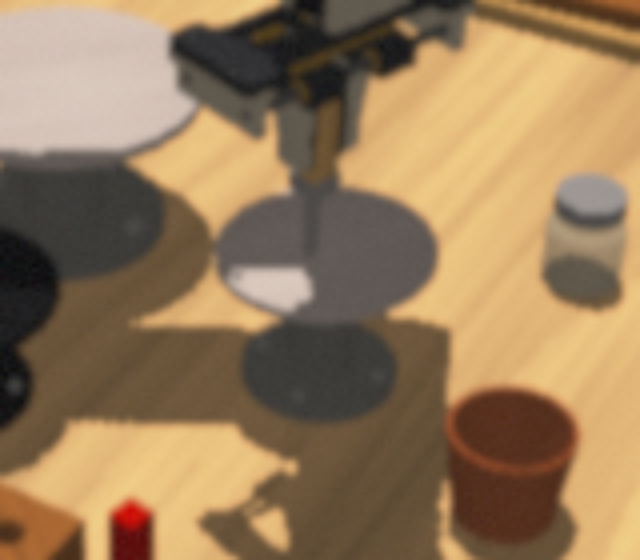

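The probe hangs upright in the jaws, its tip at crop (312,255) over the plate's near side. The plate and jar are clear of the gripper. Now the first touch.

Call:
{"name": "move_arm", "arguments": {
  "moves": [1.5,0,0,1,0,0,0,1.5,0,0,1,0,0,0,1.5,0,0,0.7,0,0,0,1.5,0,0,0,0,0,0]
}}

```text
clock: 6.35
tool_pos: [0.5859, 0.0514, 0.2098]
orientation: [179.9, 0.1, -20.0]
force: [-0.1, 0.3, -0.9]
opening: 0.0219
gripper_force: 29.9
```

Call:
{"name": "move_arm", "arguments": {
  "moves": [1.5,0,0,0.1,0,0,0,1.5,0,0,0.1,0,0,0,1.5,0,0,0.05,0,0,0,1.5,0,0,0,0,0,0]
}}

```text
clock: 6.75
tool_pos: [0.5869, 0.052, 0.2092]
orientation: [-180.0, -0.0, -20.0]
force: [-0.1, 0.1, -1.7]
opening: 0.0217
gripper_force: 29.9
```

Call:
{"name": "move_arm", "arguments": {
  "moves": [1.5,0,0,0.05,0,0,0,1.5,0,0,0.05,0,0,0,1.5,0,0,0,0,0,0]
}}

```text
clock: 7.05
tool_pos: [0.5868, 0.0519, 0.208]
orientation: [180.0, 0.0, -20.0]
force: [0.1, 0.2, -0.7]
opening: 0.0222
gripper_force: 29.9
```

Call:
{"name": "move_arm", "arguments": {
  "moves": [1.5,0,0,0.05,0,0,0,1.5,0,0,0.05,0,0,0,1.5,0,0,0,0,0,0]
}}

```text
clock: 7.35
tool_pos: [0.5868, 0.0519, 0.207]
orientation: [180.0, 0.0, -20.0]
force: [0.9, -0.2, -0.4]
opening: 0.0219
gripper_force: 29.9
```

```bash
python3 go.py .5865 .0516 .2064 -20
```

```text
t 7.35 pos [0.5868 0.0519 0.207 ] [ 1.800e+02  1.000e-02 -1.999e+01] F [ 0.91 -0.19 -0.41] op 0.02194408878813914 29.945734441280365
shift cm [-0.02  0.04  0.06] turn [0. 0. 0.]
```

Call:
{"name": "move_arm", "arguments": {
  "moves": [1.5,0,0,0.05,0,0,0,1.5,0,0,0,0,0,0]
}}

```text
clock: 7.55
tool_pos: [0.5868, 0.0519, 0.2065]
orientation: [180.0, 0.0, -20.0]
force: [-0.4, 0.2, -1.7]
opening: 0.0217
gripper_force: 29.9
```

Call:
{"name": "move_arm", "arguments": {
  "moves": [1.5,0,0,0.05,0,0,0,1.5,0,0,0,0,0,0]
}}

```text
clock: 7.75
tool_pos: [0.5868, 0.0519, 0.206]
orientation: [180.0, 0.0, -20.0]
force: [0.7, -0.3, -1.7]
opening: 0.0219
gripper_force: 29.9
```

Call:
{"name": "move_arm", "arguments": {
  "moves": [1.5,0,0,0.05,0,0,0,1.5,0,0,0,0,0,0]
}}

```text
clock: 7.95
tool_pos: [0.5868, 0.0519, 0.2055]
orientation: [180.0, 0.0, -20.0]
force: [-0.7, -0.1, -0.8]
opening: 0.0219
gripper_force: 29.9
```

Call:
{"name": "move_arm", "arguments": {
  "moves": [1.5,0,0,0.05,0,0,0]
}}

```text
clock: 8.05
tool_pos: [0.5869, 0.0519, 0.2051]
orientation: [-180.0, -0.0, -20.0]
force: [-0.5, -0.1, -1.9]
opening: 0.0219
gripper_force: 29.9
```

Call:
{"name": "move_arm", "arguments": {
  "moves": [1.5,0,0,0.05,0,0,0]
}}

```text
clock: 8.15
tool_pos: [0.5869, 0.0519, 0.2047]
orientation: [-180.0, -0.0, -20.0]
force: [1.3, -0.2, 0.3]
opening: 0.022
gripper_force: 29.9
```

Call:
{"name": "move_arm", "arguments": {
  "moves": [1.5,0,0,0.05,0,0,0]
}}

```text
clock: 8.25
tool_pos: [0.587, 0.0519, 0.2044]
orientation: [-180.0, -0.0, -20.0]
force: [-0.8, -0.1, 2.4]
opening: 0.0218
gripper_force: 29.9
```

Run:
```python
from h import *
z=np.load("top0.npz");W=cloud(z["d"],vision.camera_model("top"))
for u,v in((300,100),(320,170),(330,60),(180,250),(290,210)):print(np.median(W[v-8:v+9,u-8:u+9].reshape(-1,3),0))
print(ctrl.get_obs()["tool_pos"],ctrl.get_obs()["force"])
```

```text
[ 0.81642324 -0.05652397  0.00110976]
[ 0.63235707 -0.10333328  0.00108411]
[ 0.92119744 -0.1366809   0.00101462]
[0.43554723 0.25343622 0.00103655]
[ 0.53197953 -0.02532264  0.00091729]
[0.58704192 0.05185232 0.20444592] [-0.79826527 -0.0764875   2.42117594]
```

Touch A (south side) contact at TCP z ≈ 0.2046. Next, the supposed high side.

Call:
{"name": "move_arm", "arguments": {
  "moves": [1.5,0,0,-0.8,0,0,0,1.5,0,0,-0.5,0,0,0,1.5,0.3,-2,0,0,0,0,1.5,0.5,-4.3,0,0,0,0,1.5,0.3,-2,0,0,0,0,1.5,0,0,0.4,0,0,0,1.5,0,0,0,0,0,0]
}}

```text
clock: 8.95
tool_pos: [0.6252, 0.1268, 0.2119]
orientation: [179.9, 0.1, -19.9]
force: [0.3, -0.6, -1.5]
opening: 0.0222
gripper_force: 29.9
```

```bash
python3 go.py .6264 .1265 .2105 -20
```

```text
t 8.95 pos [0.6252 0.1268 0.2119] [ 1.7993e+02  9.0000e-02 -1.9930e+01] F [ 0.29 -0.58 -1.49] op 0.022175284958000467 29.945393800735474
shift cm [ 0.13 -0.02  0.14] turn [0.001 0.002 0.001]
```

Call:
{"name": "move_arm", "arguments": {
  "moves": [1.5,0,0,0.1,0,0,0,1.5,0,0,0,0,0,0]
}}

```text
clock: 9.15
tool_pos: [0.6253, 0.1256, 0.2121]
orientation: [180.0, 0.0, -20.0]
force: [0.0, -0.4, -1.4]
opening: 0.022
gripper_force: 29.9
```

Call:
{"name": "move_arm", "arguments": {
  "moves": [1.5,0,0,0.05,0,0,0,1.5,0,0,0.05,0,0,0]
}}

```text
clock: 9.35
tool_pos: [0.6255, 0.1257, 0.2114]
orientation: [-180.0, -0.0, -20.0]
force: [0.1, -0.7, -0.5]
opening: 0.0223
gripper_force: 29.9
```

Call:
{"name": "move_arm", "arguments": {
  "moves": [1.5,0,0,0.05,0,0,0,1.5,0,0,0.05,0,0,0]
}}

```text
clock: 9.55
tool_pos: [0.6255, 0.126, 0.2102]
orientation: [-180.0, -0.0, -20.0]
force: [-0.3, 0.1, -1.7]
opening: 0.0219
gripper_force: 29.9
```

Call:
{"name": "move_arm", "arguments": {
  "moves": [1.5,0,0,0.05,0,0,0]
}}

```text
clock: 9.65
tool_pos: [0.6255, 0.1261, 0.2096]
orientation: [-180.0, -0.0, -20.0]
force: [0.3, -0.4, -0.5]
opening: 0.022
gripper_force: 29.9
```

Call:
{"name": "move_arm", "arguments": {
  "moves": [1.5,0,0,0.05,0,0,0]
}}

```text
clock: 9.75
tool_pos: [0.6255, 0.1261, 0.209]
orientation: [180.0, -0.0, -20.0]
force: [-1.1, 0.3, -1.0]
opening: 0.022
gripper_force: 29.9
```

Call:
{"name": "move_arm", "arguments": {
  "moves": [1.5,0,0,0.05,0,0,0]
}}

```text
clock: 9.85
tool_pos: [0.6255, 0.1262, 0.2085]
orientation: [180.0, -0.0, -20.0]
force: [0.3, 0.4, -1.5]
opening: 0.022
gripper_force: 29.9
```

Call:
{"name": "move_arm", "arguments": {
  "moves": [1.5,0,0,0.05,0,0,0]
}}

```text
clock: 9.95
tool_pos: [0.6256, 0.1262, 0.2082]
orientation: [-180.0, -0.0, -20.0]
force: [0.1, -0.6, 0.7]
opening: 0.0213
gripper_force: 29.9
```

Call:
{"name": "move_arm", "arguments": {
  "moves": [1.5,0,0,0.05,0,0,0]
}}

```text
clock: 10.05
tool_pos: [0.6257, 0.1261, 0.2079]
orientation: [-180.0, -0.0, -20.0]
force: [-1.7, -0.5, 1.8]
opening: 0.022
gripper_force: 29.9
```

Touch B (expected high side) at 0.2083. Now side C.

Call:
{"name": "move_arm", "arguments": {
  "moves": [1.5,0,0,-0.5,0,0,0,1.5,0,0,-0.3,0,0,0,1.5,-2,-0.3,0,0,0,0,1.5,-4.3,-0.6,0,0,0,0,1.5,-2,-0.3,0,0,0,0,1.5,0,0,0.4,0,0,0,1.5,0,0,0.3,0,0,0,1.5,0,0,0,0,0,0]
}}

```text
clock: 10.85
tool_pos: [0.5519, 0.1656, 0.2081]
orientation: [180.0, 0.0, -20.0]
force: [0.0, 0.7, -1.0]
opening: 0.0221
gripper_force: 29.9
```

Call:
{"name": "move_arm", "arguments": {
  "moves": [1.5,0,0,0.05,0,0,0,1.5,0,0,0,0,0,0]
}}

```text
clock: 11.05
tool_pos: [0.5521, 0.1654, 0.2078]
orientation: [180.0, 0.0, -20.0]
force: [0.9, 0.8, -1.3]
opening: 0.0219
gripper_force: 29.9
```

Call:
{"name": "move_arm", "arguments": {
  "moves": [1.5,0,0,0.05,0,0,0]
}}

```text
clock: 11.15
tool_pos: [0.552, 0.1655, 0.2074]
orientation: [180.0, 0.0, -20.0]
force: [-0.6, 0.1, -0.6]
opening: 0.0219
gripper_force: 29.9
```

Call:
{"name": "move_arm", "arguments": {
  "moves": [1.5,0,0,0.05,0,0,0]
}}

```text
clock: 11.25
tool_pos: [0.5518, 0.1656, 0.2069]
orientation: [180.0, 0.0, -20.0]
force: [-0.3, -0.6, -1.1]
opening: 0.0216
gripper_force: 29.9
```

Call:
{"name": "move_arm", "arguments": {
  "moves": [1.5,0,0,0.05,0,0,0]
}}

```text
clock: 11.35
tool_pos: [0.5517, 0.1657, 0.2065]
orientation: [180.0, 0.0, -20.0]
force: [-0.6, -0.5, -1.7]
opening: 0.022
gripper_force: 29.9
```

Call:
{"name": "move_arm", "arguments": {
  "moves": [1.5,0,0,0.05,0,0,0]
}}

```text
clock: 11.45
tool_pos: [0.5517, 0.1658, 0.206]
orientation: [180.0, 0.0, -20.0]
force: [0.3, 0.3, -1.9]
opening: 0.0218
gripper_force: 29.9
```

Call:
{"name": "move_arm", "arguments": {
  "moves": [1.5,0,0,0.05,0,0,0]
}}

```text
clock: 11.55
tool_pos: [0.5516, 0.1658, 0.2055]
orientation: [-180.0, 0.0, -20.0]
force: [-0.2, 0.0, -2.5]
opening: 0.0219
gripper_force: 29.9
```

Call:
{"name": "move_arm", "arguments": {
  "moves": [1.5,0,0,0.05,0,0,0]
}}

```text
clock: 11.65
tool_pos: [0.5516, 0.1658, 0.205]
orientation: [-180.0, 0.0, -20.0]
force: [0.1, 0.8, -1.3]
opening: 0.0219
gripper_force: 29.9
```

Call:
{"name": "move_arm", "arguments": {
  "moves": [1.5,0,0,0.05,0,0,0]
}}

```text
clock: 11.75
tool_pos: [0.5517, 0.1658, 0.2046]
orientation: [-180.0, -0.0, -20.0]
force: [-0.5, -0.2, -1.0]
opening: 0.0217
gripper_force: 29.9
```

Call:
{"name": "move_arm", "arguments": {
  "moves": [1.5,0,0,0.05,0,0,0]
}}

```text
clock: 11.85
tool_pos: [0.5518, 0.1659, 0.2043]
orientation: [-180.0, -0.0, -20.0]
force: [-0.3, 0.6, 1.8]
opening: 0.0216
gripper_force: 29.9
```

Call:
{"name": "move_arm", "arguments": {
  "moves": [1.5,0,0,0.05,0,0,0]
}}

```text
clock: 11.95
tool_pos: [0.5518, 0.1659, 0.204]
orientation: [-180.0, -0.0, -20.0]
force: [-1.5, 0.4, 4.0]
opening: 0.0219
gripper_force: 29.9
```

C contact at 0.2045, equal to A. Last touch: the low side D.

Call:
{"name": "move_arm", "arguments": {
  "moves": [1.5,0,0,-0.5,0,0,0,1.5,0,0,-0.3,0,0,0,1.5,-0.3,2,0,0,0,0,1.5,-0.6,4.4,0,0,0,0,1.5,-0.3,2,0,0,0,0,1.5,0,0,0.4,0,0,0,1.5,0,0,0.4,0,0,0,1.5,0,0,0,0,0,0]
}}

```text
clock: 12.75
tool_pos: [0.5116, 0.091, 0.203]
orientation: [180.0, 0.0, -20.0]
force: [1.3, 0.9, -1.1]
opening: 0.022
gripper_force: 29.9
```

Call:
{"name": "move_arm", "arguments": {
  "moves": [1.5,0,0,0.05,0,0,0,1.5,0,0,0,0,0,0]
}}

```text
clock: 12.95
tool_pos: [0.5119, 0.0914, 0.2028]
orientation: [180.0, 0.0, -20.0]
force: [0.1, 0.5, -0.8]
opening: 0.0222
gripper_force: 29.9
```

Call:
{"name": "move_arm", "arguments": {
  "moves": [1.5,0,0,0.05,0,0,0]
}}

```text
clock: 13.05
tool_pos: [0.5118, 0.0913, 0.2025]
orientation: [180.0, 0.0, -20.0]
force: [0.1, 0.2, -2.6]
opening: 0.0217
gripper_force: 29.9
```

Call:
{"name": "move_arm", "arguments": {
  "moves": [1.5,0,0,0.05,0,0,0]
}}

```text
clock: 13.15
tool_pos: [0.5118, 0.0912, 0.202]
orientation: [180.0, 0.0, -20.0]
force: [-0.1, -0.3, -1.1]
opening: 0.0222
gripper_force: 29.9
```

Call:
{"name": "move_arm", "arguments": {
  "moves": [1.5,0,0,0.05,0,0,0]
}}

```text
clock: 13.25
tool_pos: [0.5117, 0.0911, 0.2015]
orientation: [180.0, 0.0, -20.0]
force: [-0.5, 1.0, -1.6]
opening: 0.0216
gripper_force: 29.9
```

Call:
{"name": "move_arm", "arguments": {
  "moves": [1.5,0,0,0.05,0,0,0]
}}

```text
clock: 13.35
tool_pos: [0.5117, 0.091, 0.201]
orientation: [180.0, -0.0, -20.0]
force: [-1.3, 0.1, 0.3]
opening: 0.0218
gripper_force: 29.9
```

Call:
{"name": "move_arm", "arguments": {
  "moves": [1.5,0,0,0.05,0,0,0]
}}

```text
clock: 13.45
tool_pos: [0.5117, 0.091, 0.2007]
orientation: [-180.0, -0.0, -20.0]
force: [-1.7, 0.8, 1.4]
opening: 0.0222
gripper_force: 29.9
```

Call:
{"name": "move_arm", "arguments": {
  "moves": [1.5,0,0,0.03,0,0,0]
}}

```text
clock: 13.55
tool_pos: [0.5118, 0.0909, 0.2006]
orientation: [-180.0, -0.0, -20.0]
force: [-0.7, 0.1, 2.6]
opening: 0.0222
gripper_force: 29.9
```

```bash
python3 go.py .6312 .128 .212 -20
```

```text
t 13.55 pos [0.5118 0.0909 0.2006] [-1.7999e+02 -2.0000e-02 -1.9980e+01] F [-0.67  0.07  2.64] op 0.02220904685304904 29.945519864559174
shift cm [ 9.96 -7.56 -1.14] turn [-0. -0.  0.]
```

B=0.2083, D=0.2008 and A≈C≈0.2045, so the tilt is about 0.063 rad, high at azimuth 17°. I'll press there down to 0.2045.

Call:
{"name": "move_arm", "arguments": {
  "moves": [1.5,0,0,-0.7,0,0,0,1.5,0,0,-0.7,0,0,0,1.5,1.6,-1.3,0,0,0,0,1.5,3.4,-2.5,0,0,0,0,1.5,3.4,-2.5,0,0,0,0,1.5,1.6,-1.3,0,0,0,0,1.5,0,0,0,0,0,0,1.5,0,0,0,0,0,0]
}}

```text
clock: 14.35
tool_pos: [0.6314, 0.1281, 0.2138]
orientation: [180.0, 0.1, -20.0]
force: [-0.5, -0.4, -0.1]
opening: 0.0217
gripper_force: 29.9
```

Call:
{"name": "move_arm", "arguments": {
  "moves": [1.5,0,0,0.2,0,0,0,1.5,0,0,0.1,0,0,0,1.5,0,0,0.1,0,0,0,1.5,0,0,0,0,0,0]
}}

```text
clock: 14.75
tool_pos: [0.6312, 0.1281, 0.2106]
orientation: [-180.0, -0.0, -20.0]
force: [0.3, 0.8, -1.3]
opening: 0.0218
gripper_force: 29.9
```

Call:
{"name": "move_arm", "arguments": {
  "moves": [1.5,0,0,0.04,0,0,0,1.5,0,0,0.04,0,0,0,1.5,0,0,0.04,0,0,0,1.5,0,0,0.04,0,0,0]
}}

```text
clock: 15.15
tool_pos: [0.6317, 0.1282, 0.2087]
orientation: [-180.0, -0.0, -20.0]
force: [-0.0, -0.5, 0.3]
opening: 0.022
gripper_force: 29.9
```

```bash
python3 go.py .6312 .128 .2045 -20
```

```text
t 15.15 pos [0.6317 0.1282 0.2087] [-1.800e+02 -1.000e-02 -1.998e+01] F [-0.02 -0.49  0.29] op 0.02197993376188452 29.945456385612488
shift cm [-0.04  0.03  0.42] turn [-0. -0.  0.]
```

Call:
{"name": "move_arm", "arguments": {
  "moves": [1.5,0,0,0.04,0,0,0,1.5,0,0,0.04,0,0,0,1.5,0,0,0.04,0,0,0,1.5,0,0,0.04,0,0,0]
}}

```text
clock: 15.55
tool_pos: [0.6319, 0.1282, 0.2076]
orientation: [-180.0, -0.0, -20.0]
force: [-1.5, -0.2, 3.6]
opening: 0.0223
gripper_force: 29.9
```

Call:
{"name": "move_arm", "arguments": {
  "moves": [1.5,0,0,0.04,0,0,0,1.5,0,0,0.04,0,0,0,1.5,0,0,0.04,0,0,0,1.5,0,0,0.04,0,0,0]
}}

```text
clock: 15.95
tool_pos: [0.6321, 0.1283, 0.2061]
orientation: [-180.0, -0.1, -20.0]
force: [-0.8, 0.4, 6.5]
opening: 0.0222
gripper_force: 29.9
```

Call:
{"name": "move_arm", "arguments": {
  "moves": [1.5,0,0,0.03,0,0,0,1.5,0,0,0,0,0,0,1.5,0,0,0,0,0,0]
}}

```text
clock: 16.25
tool_pos: [0.632, 0.1284, 0.2056]
orientation: [-180.0, -0.1, -20.0]
force: [0.0, 0.8, 3.4]
opening: 0.0222
gripper_force: 29.9
```

Call:
{"name": "move_arm", "arguments": {
  "moves": [1.5,0,0,0.04,0,0,0,1.5,0,0,0.04,0,0,0,1.5,0,0,0.02,0,0,0,1.5,0,0,0,0,0,0,1.5,0,0,0,0,0,0]
}}

```text
clock: 16.75
tool_pos: [0.632, 0.1284, 0.2044]
orientation: [-180.0, -0.0, -20.0]
force: [1.1, 0.5, 3.7]
opening: 0.022
gripper_force: 29.9
```

Call:
{"name": "move_arm", "arguments": {
  "moves": [1.5,0,0,0,0,0,0,1.5,0,0,0,0,0,0]
}}

```text
clock: 16.95
tool_pos: [0.632, 0.1284, 0.2042]
orientation: [-180.0, -0.0, -20.0]
force: [0.9, 0.3, 3.3]
opening: 0.0218
gripper_force: 29.9
```

Call:
{"name": "move_arm", "arguments": {
  "moves": [1.5,0,0,-0.5,0,0,0,1.5,0,0,-0.5,0,0,0,1.5,-1.6,1.3,0,0,0,0,1.5,-3.4,2.5,0,0,0,0,1.5,-3.4,2.5,0,0,0,0,1.5,-1.6,1.3,0,0,0,0,1.5,0,0,0.6,0,0,0,1.5,0,0,0,0,0,0]
}}

```text
clock: 17.75
tool_pos: [0.5109, 0.0907, 0.2079]
orientation: [180.0, 0.0, -20.0]
force: [-0.1, 0.6, -1.2]
opening: 0.022
gripper_force: 29.9
```

Call:
{"name": "move_arm", "arguments": {
  "moves": [1.5,0,0,0.05,0,0,0,1.5,0,0,0.05,0,0,0]
}}

```text
clock: 17.95
tool_pos: [0.5122, 0.0912, 0.2068]
orientation: [180.0, 0.0, -20.0]
force: [-0.9, 0.1, -2.1]
opening: 0.0217
gripper_force: 29.9
```

Call:
{"name": "move_arm", "arguments": {
  "moves": [1.5,0,0,0.05,0,0,0]
}}

```text
clock: 18.05
tool_pos: [0.5121, 0.0911, 0.2063]
orientation: [180.0, 0.0, -20.0]
force: [-0.9, 0.7, -1.3]
opening: 0.0221
gripper_force: 29.9
```

Call:
{"name": "move_arm", "arguments": {
  "moves": [1.5,0,0,0.05,0,0,0]
}}

```text
clock: 18.15
tool_pos: [0.5119, 0.091, 0.2058]
orientation: [180.0, 0.0, -20.0]
force: [-0.5, 0.0, -1.3]
opening: 0.0222
gripper_force: 29.9
```

Call:
{"name": "move_arm", "arguments": {
  "moves": [1.5,0,0,0.05,0,0,0]
}}

```text
clock: 18.25
tool_pos: [0.5118, 0.091, 0.2054]
orientation: [180.0, 0.0, -20.0]
force: [-0.3, -0.8, -0.4]
opening: 0.0219
gripper_force: 29.9
```

Call:
{"name": "move_arm", "arguments": {
  "moves": [1.5,0,0,0.05,0,0,0]
}}

```text
clock: 18.35
tool_pos: [0.5117, 0.0909, 0.205]
orientation: [180.0, 0.0, -20.0]
force: [0.8, 0.0, -1.3]
opening: 0.0222
gripper_force: 29.9
```

Call:
{"name": "move_arm", "arguments": {
  "moves": [1.5,0,0,0.05,0,0,0]
}}

```text
clock: 18.45
tool_pos: [0.5117, 0.0909, 0.2047]
orientation: [180.0, -0.0, -20.0]
force: [-0.1, -0.1, 0.3]
opening: 0.0217
gripper_force: 29.9
```

```bash
python3 go.py .5118 .091 .2045 -20
```

```text
t 18.45 pos [0.5117 0.0909 0.2047] [ 1.800e+02 -1.000e-02 -1.998e+01] F [-0.11 -0.09  0.25] op 0.02169005955013457 29.945448338985443
shift cm [ 0.01 -0.01  0.02] turn [ 0. -0.  0.]
```

D is now at 0.2048, against 0.2042–0.2044 at the pressed side. A hair more here, then lift and check by depth.

Call:
{"name": "move_arm", "arguments": {
  "moves": [1.5,0,0,0.03,0,0,0,1.5,0,0,0,0,0,0,1.5,0,0,-1,0,0,0,1.5,0,0,-2,0,0,0,1.5,-0.2,2,-1,0,0,0,1.5,1,4,0,0,0,0,1.5,2,4,0,0,0,0,1.5,2,4,0,0,0,0]
}}

```text
clock: 19.25
tool_pos: [0.5083, -0.0586, 0.2454]
orientation: [-179.9, -0.1, -19.9]
force: [0.6, 1.0, -0.8]
opening: 0.0221
gripper_force: 29.9
```

Call:
{"name": "move_arm", "arguments": {
  "moves": [1.5,2,4,0,0,0,0,1.5,2,4,0,0,0,0,1.5,0.5,3,0,0,0,0,1.5,0,0,0,0,0,0,1.5,0,0,0,0,0,0]
}}

```text
clock: 19.75
tool_pos: [0.513, -0.1767, 0.2446]
orientation: [-180.0, -0.0, -20.1]
force: [-0.3, 0.9, -0.5]
opening: 0.0217
gripper_force: 29.9
```

```bash
python3 - <<'E'
from h import *
for n in("top","scene"):
    p,d,m=snap(n); W=cloud(d,m).reshape(-1,3); c=np.array([.5715,.107])
    Q=W[(np.hypot(*(W[:,:2]-c).T)<.07)&(W[:,2]>.1)&(W[:,2]<.135)]
    A=np.c_[Q[:,:2]-c,np.ones(len(Q))]; s,_,_,_=np.linalg.lstsq(A,Q[:,2],rcond=None); print(n,len(Q),s,(A@s-Q[:,2]).std())
    cv2.imwrite(f"pics/{n}3.png",p[:,:,::-1])
E
python3 go.py .5166 -.2089 .0989 -20
```

```text
top 0 [0. 0. 0.] nan
scene 1102 [ 0.0050806  -0.01429008  0.117684  ] 0.0018555486638043993
t 19.85 pos [ 0.5134 -0.1755  0.2447] [-1.7998e+02 -2.0000e-02 -1.9980e+01] F [ 0.27  0.61 -0.99] op 0.022090379039883354 29.945552051067352
shift cm [ 1.44  3.04 14.58] turn [-0. -0.  0.]
  ret = _var(a, axis=axis, dtype=dtype, out=out, ddof=ddof,
  arrmean = um.true_divide(arrmean, div, out=arrmean,
  ret = ret.dtype.type(ret / rcount)
```

View pics/scene3.png

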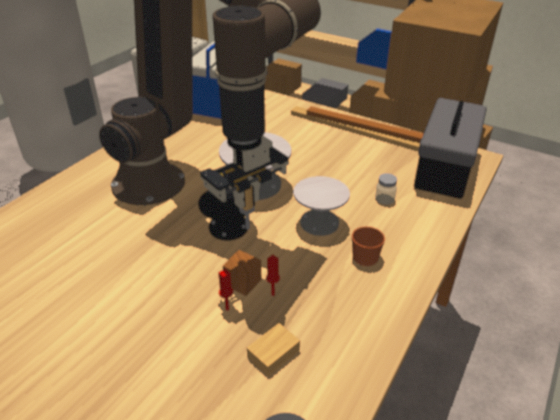

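The scene shows the probe in the gripper near the holder, with the plate at (321,192) looking level and the pot, jar and offcut undisturbed. The depth fit is coarse across the slope, so I'll re-touch sides A and C.

Call:
{"name": "move_arm", "arguments": {
  "moves": [1.5,-0.1,-2.9,0,0,0,0,1.5,-0.2,-4.5,0,0,0,0,1.5,-0.2,-4.5,0,0,0,0,1.5,-0.2,-4.5,0,0,0,0,1.5,-0.1,-4.5,0,0,0,0,1.5,-0.1,-3,1,0,0,0,1.5,0,0,1.5,0,0,0,1.5,0,0,0.8,0,0,0]
}}

```text
clock: 20.65
tool_pos: [0.5861, 0.0541, 0.2102]
orientation: [180.0, 0.1, -19.8]
force: [-0.4, -0.8, -1.7]
opening: 0.0217
gripper_force: 29.9
```

Call:
{"name": "move_arm", "arguments": {
  "moves": [1.5,0,0,0.2,0,0,0,1.5,0,0,0,0,0,0,1.5,0,0,0,0,0,0]
}}

```text
clock: 20.95
tool_pos: [0.5871, 0.0515, 0.2103]
orientation: [-180.0, -0.1, -20.0]
force: [-0.7, 1.3, -0.6]
opening: 0.0222
gripper_force: 29.9
```

```bash
python3 go.py .587 .0519 .2065 -20
```

```text
t 20.95 pos [0.5871 0.0515 0.2103] [-1.7997e+02 -6.0000e-02 -2.0010e+01] F [-0.72  1.3  -0.64] op 0.022151457721370775 29.94552433490753
shift cm [-0.02 -0.03  0.38] turn [-0.001 -0.001 -0.   ]
```

Call:
{"name": "move_arm", "arguments": {
  "moves": [1.5,0,0,0.05,0,0,0,1.5,0,0,0.05,0,0,0,1.5,0,0,0.05,0,0,0,1.5,0,0,0.05,0,0,0]
}}

```text
clock: 21.35
tool_pos: [0.5869, 0.0518, 0.2075]
orientation: [-180.0, -0.0, -20.0]
force: [0.6, -0.5, -1.7]
opening: 0.0222
gripper_force: 29.9
```

Call:
{"name": "move_arm", "arguments": {
  "moves": [1.5,0,0,0.05,0,0,0,1.5,0,0,0.05,0,0,0]
}}

```text
clock: 21.55
tool_pos: [0.5868, 0.0519, 0.2063]
orientation: [180.0, 0.0, -20.0]
force: [0.9, -0.4, -1.2]
opening: 0.0222
gripper_force: 29.9
```

Call:
{"name": "move_arm", "arguments": {
  "moves": [1.5,0,0,0.05,0,0,0]
}}

```text
clock: 21.65
tool_pos: [0.5868, 0.0519, 0.2058]
orientation: [180.0, 0.0, -20.0]
force: [0.4, -0.2, 0.3]
opening: 0.0221
gripper_force: 29.9
```

Call:
{"name": "move_arm", "arguments": {
  "moves": [1.5,0,0,0.05,0,0,0]
}}

```text
clock: 21.75
tool_pos: [0.587, 0.0519, 0.2056]
orientation: [-180.0, -0.0, -20.0]
force: [-0.4, -0.8, 1.7]
opening: 0.0221
gripper_force: 29.9
```

Call:
{"name": "move_arm", "arguments": {
  "moves": [1.5,0,0,0.05,0,0,0]
}}

```text
clock: 21.85
tool_pos: [0.587, 0.0519, 0.2053]
orientation: [-180.0, -0.0, -20.0]
force: [-0.8, -0.3, 3.0]
opening: 0.0221
gripper_force: 29.9
```

Call:
{"name": "move_arm", "arguments": {
  "moves": [1.5,0,0,0.05,0,0,0]
}}

```text
clock: 21.95
tool_pos: [0.5871, 0.0518, 0.2049]
orientation: [-180.0, -0.0, -20.0]
force: [-1.5, -0.8, 4.9]
opening: 0.0219
gripper_force: 29.9
```

Cross tilt had appeared (A at 0.2058), so I press A down to the mean 0.2046.

Call:
{"name": "move_arm", "arguments": {
  "moves": [1.5,0,0,0.02,0,0,0,1.5,0,0,0,0,0,0,1.5,0,0,0,0,0,0]
}}

```text
clock: 22.25
tool_pos: [0.587, 0.0518, 0.2045]
orientation: [-180.0, -0.0, -20.0]
force: [-0.9, -1.2, 4.7]
opening: 0.0218
gripper_force: 29.9
```

```bash
python3 go.py .5517 .1658 .2075 -20
```

```text
t 22.25 pos [0.587  0.0518 0.2045] [-1.7999e+02 -3.0000e-02 -1.9980e+01] F [-0.95 -1.19  4.66] op 0.021802225405726516 29.94597762823105
shift cm [-7.22 -9.5  -0.3 ] turn [-0.    -0.001  0.   ]
```

Call:
{"name": "move_arm", "arguments": {
  "moves": [1.5,0,0,-0.5,0,0,0,1.5,0,0,-0.4,0,0,0,1.5,-1.2,-1.6,0,0,0,0,1.5,-2.4,-3.2,0,0,0,0,1.5,-2.4,-3.2,0,0,0,0,1.5,-1.2,-1.5,0,0,0,0,1.5,0,0,0.5,0,0,0,1.5,0,0,0,0,0,0]
}}

```text
clock: 23.05
tool_pos: [0.5509, 0.166, 0.2073]
orientation: [179.9, 0.1, -19.9]
force: [-0.4, -0.2, -1.4]
opening: 0.0218
gripper_force: 29.9
```

Call:
{"name": "move_arm", "arguments": {
  "moves": [1.5,0,0,0.05,0,0,0,1.5,0,0,0.05,0,0,0,1.5,0,0,0.05,0,0,0]
}}

```text
clock: 23.35
tool_pos: [0.5519, 0.1651, 0.2067]
orientation: [180.0, -0.0, -20.0]
force: [0.1, 0.1, -1.0]
opening: 0.0217
gripper_force: 29.9
```

Call:
{"name": "move_arm", "arguments": {
  "moves": [1.5,0,0,0.05,0,0,0]
}}

```text
clock: 23.45
tool_pos: [0.5518, 0.1653, 0.2062]
orientation: [-180.0, 0.0, -20.0]
force: [-0.7, -0.1, -0.5]
opening: 0.0218
gripper_force: 29.9
```

Call:
{"name": "move_arm", "arguments": {
  "moves": [1.5,0,0,0.05,0,0,0]
}}

```text
clock: 23.55
tool_pos: [0.5517, 0.1655, 0.2057]
orientation: [-180.0, -0.0, -20.0]
force: [0.6, -0.0, -0.9]
opening: 0.022
gripper_force: 29.9
```

Call:
{"name": "move_arm", "arguments": {
  "moves": [1.5,0,0,0.05,0,0,0]
}}

```text
clock: 23.65
tool_pos: [0.5517, 0.1656, 0.2052]
orientation: [-180.0, -0.0, -20.0]
force: [-0.9, -0.1, -1.2]
opening: 0.0222
gripper_force: 29.9
```

Call:
{"name": "move_arm", "arguments": {
  "moves": [1.5,0,0,0.05,0,0,0]
}}

```text
clock: 23.75
tool_pos: [0.5517, 0.1657, 0.2046]
orientation: [180.0, -0.0, -20.0]
force: [-0.2, -0.2, -1.3]
opening: 0.0219
gripper_force: 29.9
```

Call:
{"name": "move_arm", "arguments": {
  "moves": [1.5,0,0,0.04,0,0,0]
}}

```text
clock: 23.85
tool_pos: [0.5517, 0.1658, 0.2044]
orientation: [180.0, -0.0, -20.0]
force: [0.1, -0.1, 0.1]
opening: 0.0222
gripper_force: 29.9
```

Call:
{"name": "move_arm", "arguments": {
  "moves": [1.5,0,0,0.04,0,0,0]
}}

```text
clock: 23.95
tool_pos: [0.5518, 0.1658, 0.2042]
orientation: [-180.0, -0.0, -20.0]
force: [0.1, -0.7, 1.1]
opening: 0.0219
gripper_force: 29.9
```

C = A = 0.2045. Recheck B and D for coupling.

Call:
{"name": "move_arm", "arguments": {
  "moves": [1.5,0,0,-0.5,0,0,0,1.5,0,0,-0.3,0,0,0,1.5,2,0.3,0,0,0,0,1.5,4.3,0.6,0,0,0,0,1.5,2,0.3,0,0,0,0,1.5,0,0,0.3,0,0,0,1.5,0,0,0.1,0,0,0,1.5,0,0,0,0,0,0]
}}

```text
clock: 24.75
tool_pos: [0.6248, 0.1263, 0.2076]
orientation: [180.0, 0.0, -20.0]
force: [-0.1, -0.2, -0.7]
opening: 0.0219
gripper_force: 29.9
```

Call:
{"name": "move_arm", "arguments": {
  "moves": [1.5,0,0,0.05,0,0,0,1.5,0,0,0.05,0,0,0,1.5,0,0,0.05,0,0,0]
}}

```text
clock: 25.05
tool_pos: [0.6253, 0.1266, 0.2067]
orientation: [-180.0, -0.0, -19.9]
force: [0.5, -0.4, -1.5]
opening: 0.0219
gripper_force: 29.9
```

Call:
{"name": "move_arm", "arguments": {
  "moves": [1.5,0,0,0.05,0,0,0]
}}

```text
clock: 25.15
tool_pos: [0.6254, 0.1264, 0.2061]
orientation: [-180.0, -0.0, -20.0]
force: [0.8, 0.1, -2.4]
opening: 0.0218
gripper_force: 29.9
```

Call:
{"name": "move_arm", "arguments": {
  "moves": [1.5,0,0,0.05,0,0,0]
}}

```text
clock: 25.25
tool_pos: [0.6255, 0.1263, 0.2054]
orientation: [-180.0, -0.0, -20.0]
force: [-0.4, -0.5, -1.1]
opening: 0.0218
gripper_force: 29.9
```

Call:
{"name": "move_arm", "arguments": {
  "moves": [1.5,0,0,0.05,0,0,0]
}}

```text
clock: 25.35
tool_pos: [0.6255, 0.1262, 0.2049]
orientation: [-180.0, -0.0, -20.0]
force: [-1.0, -0.9, -1.6]
opening: 0.0217
gripper_force: 29.9
```

Call:
{"name": "move_arm", "arguments": {
  "moves": [1.5,0,0,0.05,0,0,0]
}}

```text
clock: 25.45
tool_pos: [0.6256, 0.1261, 0.2045]
orientation: [-180.0, -0.0, -20.0]
force: [0.5, 0.1, 0.3]
opening: 0.0218
gripper_force: 29.9
```

Call:
{"name": "move_arm", "arguments": {
  "moves": [1.5,0,0,0.04,0,0,0]
}}

```text
clock: 25.55
tool_pos: [0.6257, 0.1261, 0.2042]
orientation: [-180.0, -0.0, -20.0]
force: [-1.3, -0.6, 2.3]
opening: 0.022
gripper_force: 29.9
```

Call:
{"name": "move_arm", "arguments": {
  "moves": [1.5,0,0,0.02,0,0,0]
}}

```text
clock: 25.65
tool_pos: [0.6257, 0.1262, 0.2042]
orientation: [-180.0, -0.0, -20.0]
force: [-1.3, 0.3, 3.6]
opening: 0.0221
gripper_force: 29.9
```

Level: B 0.2043, A = C = 0.2045. Now take the probe back to the holder.

Call:
{"name": "move_arm", "arguments": {
  "moves": [1.5,0,0,-0.6,0,0,0,1.5,0,0,-1.7,0,0,0,1.5,0,0,-1.7,0,0,0,1.5,0.1,2.2,0,0,0,0,1.5,0.1,4,0,0,0,0,1.5,0.1,4,0,0,0,0,1.5,0.2,4,0,0,0,0,1.5,0.2,4,0,0,0,0]
}}

```text
clock: 26.45
tool_pos: [0.5686, -0.0491, 0.2436]
orientation: [180.0, 0.0, -20.0]
force: [1.1, -1.0, -1.2]
opening: 0.0219
gripper_force: 29.9
```

Call:
{"name": "move_arm", "arguments": {
  "moves": [1.5,0.1,4,0,0,0,0,1.5,0.1,4,0,0,0,0,1.5,0.1,4,0,0,0,0,1.5,0.1,3,0,0,0,0,1.5,0.1,2,0,0,0,0,1.5,0,0,0,0,0,0,1.5,0,0,0,0,0,0]
}}

```text
clock: 27.15
tool_pos: [0.5158, -0.2093, 0.2436]
orientation: [-180.0, 0.0, -20.1]
force: [0.5, 0.5, -0.6]
opening: 0.0217
gripper_force: 29.9
```

```bash
python3 go.py .5166 -.2089 .0989 -20
```

```text
t 27.15 pos [ 0.5158 -0.2093  0.2436] [-1.7999e+02  2.0000e-02 -2.0070e+01] F [ 0.45  0.53 -0.59] op 0.021676718394350862 29.945351779460907
shift cm [ 0.06 -0.06 14.47] turn [-0.     0.    -0.001]
```

Call:
{"name": "move_arm", "arguments": {
  "moves": [1.5,0.06,-0.06,1.5,0,0,0,1.5,0,0,2,0,0,0,1.5,0,0,2,0,0,0,1.5,0,0,1.5,0,0,0,1.5,0,0,1,0,0,0,1.5,0,0,0.5,0,0,0,1.5,0,0,0,0,0,0]
}}

```text
clock: 27.85
tool_pos: [0.5172, -0.208, 0.1584]
orientation: [180.0, 0.0, -20.0]
force: [0.4, -0.4, -1.0]
opening: 0.0218
gripper_force: 29.9
```

Call:
{"name": "move_arm", "arguments": {
  "moves": [1.5,0,0,0.5,0,0,0,1.5,0,0,0.5,0,0,0]
}}

```text
clock: 28.05
tool_pos: [0.5178, -0.2084, 0.1492]
orientation: [-180.0, -0.1, -20.0]
force: [0.3, 0.2, -0.7]
opening: 0.0222
gripper_force: 29.9
```

```bash
python3 go.py .5166 -.2089 .0989 -20
```

```text
t 28.05 pos [ 0.5178 -0.2084  0.1492] [-1.7998e+02 -9.0000e-02 -1.9980e+01] F [ 0.25  0.24 -0.73] op 0.02217466591497683 29.945406317710876
shift cm [-0.1   0.09  5.03] turn [-0.    -0.001  0.   ]
```

In the hole (tip below the mouth, no contact force). I'll continue to the seat.

Call:
{"name": "move_arm", "arguments": {
  "moves": [1.5,-0.05,0.05,1,0,0,0,1.5,0,0,1,0,0,0,1.5,0,0,1,0,0,0,1.5,0,0,1,0,0,0,1.5,0,0,0.5,0,0,0,1.5,0,0,0.2,0,0,0,1.5,0,0,0,0,0,0]
}}

```text
clock: 28.75
tool_pos: [0.5166, -0.2087, 0.1015]
orientation: [180.0, 0.0, -20.0]
force: [0.6, 0.6, -1.5]
opening: 0.0217
gripper_force: 29.9
```

Call:
{"name": "move_arm", "arguments": {
  "moves": [1.5,0,0,0.05,0,0,0,1.5,0,0,0.05,0,0,0,1.5,0,0,0,0,0,0]
}}

```text
clock: 29.05
tool_pos: [0.5168, -0.2087, 0.101]
orientation: [-180.0, -0.0, -20.0]
force: [0.3, -0.2, -1.6]
opening: 0.0217
gripper_force: 29.9
```

```bash
python3 go.py .5166 -.2089 .0989 -20
```

```text
t 29.05 pos [ 0.5168 -0.2087  0.101 ] [-1.7999e+02 -3.0000e-02 -1.9980e+01] F [ 0.28 -0.19 -1.64] op 0.02173305804346166 29.945450127124786
shift cm [-0.01  0.03  0.21] turn [-0.    -0.001  0.   ]
```

Call:
{"name": "move_arm", "arguments": {
  "moves": [1.5,0,0,0.1,0,0,0,1.5,0,0,0.05,0,0,0,1.5,0,0,0,0,0,0]
}}

```text
clock: 29.35
tool_pos: [0.5166, -0.2087, 0.0992]
orientation: [180.0, 0.0, -20.0]
force: [-0.4, 0.3, -1.5]
opening: 0.0217
gripper_force: 29.9
```

Call:
{"name": "move_arm", "arguments": {
  "moves": [1.5,0,0,0.05,0,0,0,1.5,0,0,0,0,0,0]
}}

```text
clock: 29.55
tool_pos: [0.5167, -0.2087, 0.0989]
orientation: [180.0, -0.0, -20.0]
force: [-0.1, -0.3, 0.9]
opening: 0.0218
gripper_force: 29.9
```

Call:
{"name": "move_arm", "arguments": {
  "moves": [1.5,0,0,0.03,0,0,0,1.5,0,0,0,0,0,0]
}}

```text
clock: 29.75
tool_pos: [0.5167, -0.2087, 0.0989]
orientation: [180.0, -0.0, -20.0]
force: [-1.8, 1.3, 5.3]
opening: 0.0218
gripper_force: 29.9
```

Seated. I'll release gently, then lift straight up.

Call:
{"name": "move_arm", "arguments": {
  "moves": [2.6,0,0,-0.03,0,0,0,3.2,0,0,0,0,0,0,4.5,0,0,0,0,0,0,4.5,0,0,0,0,0,0,4.5,0,0,-0.5,0,0,0,4.5,0,0,-1.5,0,0,0,4.5,0,0,-2,0,0,0,4.5,0,0,-2,0,0,0]
}}

```text
clock: 30.55
tool_pos: [0.5165, -0.2087, 0.1596]
orientation: [180.0, 0.0, -20.0]
force: [-0.0, 0.3, -0.4]
opening: 0.0448
gripper_force: 0.0
```

Call:
{"name": "move_arm", "arguments": {
  "moves": [4.5,0,0,-3,0,0,0,4.5,0,0,-3,0,0,0,4.5,-1,3,-3,0,0,0,4.5,-4,0,0,0,0,0,4.5,-4,0,0,0,0,0,4.5,-4,0,0,0,0,0,4.5,0,0,0,0,0,0,4.5,0,0,0,0,0,0]
}}

```text
clock: 31.35
tool_pos: [0.384, -0.1924, 0.2499]
orientation: [-180.0, -0.1, -19.9]
force: [0.3, 0.9, -1.4]
opening: 0.0448
gripper_force: 0.0
```

Run:
```python
from h import *
p,d,m=snap("scene");q,e,mt=snap("top"); cv2.imwrite("pics/f.png",cv2.hconcat([cv2.resize(p[150:310,190:400,::-1],None,fx=1.9,fy=1.9),cv2.resize(q[100:260,190:400,::-1],None,fx=1.9,fy=1.9)]))
W=cloud(e,mt).reshape(-1,3);c=np.array([.5715,.107]);Q=W[(np.hypot(*(W[:,:2]-c).T)<.07)&(W[:,2]>.1)&(W[:,2]<.135)]
if len(Q)>500:
    A=np.c_[Q[:,:2]-c,np.ones(len(Q))];print(len(Q),np.linalg.lstsq(A,Q[:,2],rcond=None)[0])
o=ctrl.get_obs();print(o["clock"],o["tool_pos"],o["force"])
```

```text
3003 [-0.00314678 -0.00608524  0.11737666]
31.45 [ 0.38496095 -0.19256009  0.249253  ] [-0.12348652  0.11504636  0.22145809]
```

View pics/f.png

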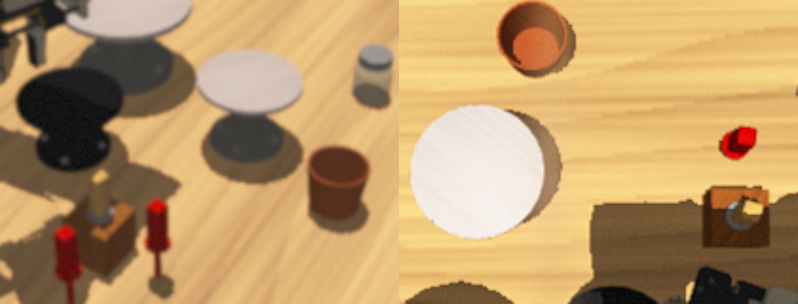

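The probe stands upright in the holder (crop 100,200 and 748,212) and nothing else has been moved. The depth fit gives a plate slope within 0.007 rad, which is level within calibration. Handing in.

```bash
python3 -c "
from plant import ctrl
print(ctrl.close_job())"
```

```text
the job is handed in; nothing more can be done
None
```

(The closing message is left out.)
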